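Top up the parcel scale with bangles and log the weight

ROBOT

A 6-joint arm with a two-finger parallel gripper is mounted at the origin on the work surface. World frame = base frame: x ahead of the robot, y to its left, z up, the work surface at z = 0. Lengths are in m, angles in degrees, forces in N, time in s.
With the tool pointing down it reaches from about 0.3 to 0.75 m from the base axis. Payload 8.5 kg.
Tool frame: the origin (TCP) lies on the centre line of the jaws, within the pads' length; the fingertips stand 19 mm ahead of it and the grasp point (between the pads) is the TCP; z points along the fingers, x is the direction in which the jaws open and shut, and the axes are right-handed (so a half turn about z gives the same grasp; the last joint's range is limited). The gripper opens to 85 mm and grips with 20 to 120 N. Pads are 22 mm wide; open, the fingers measure 114 mm over their backs; the gripper's body (76 mm by 85 mm) begins 54 mm behind the grasp point. The pads swing forward as they close: fully open they stand 13 mm farther back than shut.
Start: joints at [57.508, 21.807, 74.336, -0, 83.858, -12.336], TCP at [0.19, 0.516, 0.25] pointing down, gripper open.
Joint ranges: [-178.18, 178.18], [-50.72, 133.34], [12.68, 142.11], [-81.47, 261.47], [9.98, 163.14], [-165.26, 165.26]. Speed limits (degrees/s): [136.94, 136.94, 180, 180, 180, 180].

INTERFACE

Orientations are given as a 3x3 rotation matrix whose columns are the frame's x, y, z axes.
In Python, from rig import env, cams, order gives the robot as it stands.
- The arm moves only by the tool step_arm, never from a script. Its argument "steps" is a list of rows, each an object with "xyz": the shift along the tool's x, y, z normalised to -1 to 1, where 1 is 0.04 m, a list of three; "turn": the turn, a rotation vector about the tool's x, y, z normalised to -1 to 1, where 1 is 0.08 rad, a list of three; "gripper": the gripper command: -1 is shut, 1 is fully open, values between are in proportion. A call has 1 to 20 rows; each row shifts and turns the commanded pose from where the row before left it, along the tool's axes as they then stand; what a row does not reach is not made up. A row lasts 1/12 s, in which the tool goes at most 41.7 mm and 7.16 degrees, less where a joint would pass 70% of its speed; a pose out of reach is approached as far as the arm can. A call with a number of a shift or a turn outside -1 to 1 is refused whole. A call with a gripper value outside its range is refused whole. The fingers move at their own pace and stop on an object; "squeeze" is the grip in N (left out, the last holds). Time passes only in rows, so rows that do not move let the fingers close. It gives the time, the measured TCP pose, the force and the opening at its end, in the units of the state.
- env.observe(): the state, without advancing time (a new reading comes with each control period).
- cams.get_image(name): name is "scene" or "top"; returns (picture, depth): 400x640x3 uint8, red, green, blue; 400x640 float32, m along the optical axis (not along the pixel's ray), 0 where there is no reading.
- cams.camera_info(name): a dict with "fx", "fy", "cx", "cy" (pixels), "extrinsics" (4x4, takes a point from camera to world coordinates). Camera axes: x right, y down, z forward; pixel columns grow to the right and rows downward; lengths in m; the calibration is good to about 2 mm. A picture is of the moment at which its call begins. camera_info takes no time and is no camera call.
- order.close_job(): hands the job in, once; it reports no verdict.
The state is a dict: "time_s": time; "q": joint angles; "qvel": joint speeds; "joint_efforts": joint torques, N m; "position": TCP position; "tool_rot": TCP orientation; "ft_force": force on the tool from outside, world axes, zero at the start; "wrist_torque": the same for the moment, N m; "grip_width": finger opening in m.
Only numpy, scipy, OpenCV 4.12 (cv2) and the standard library are available. Lean on these libraries where they do the work, as an engineer would, in place of code of your own. Each camera call takes 0.05 s, during which the arm holds its last target. There are 200 camera calls.

TASK

The boxed gift on the parcel scale is still too light: slide the wooden bangles one at a time, without lifting them, from the scale's front ledge fully onto its metal pan, letting go of each and watching the pointer, until the pointer rests between the two raised bars on the dial. Only then press the round grey button right down to log the weight, and let it come up again. Spare bangles stay on the ledge, every bangle lies flat on either pan or ledge, and the pink jewellery box and the things standing around stay where they are.

Things in the scene. Friction and masses are not known exactly. Their poses are not given: they have to be found in the camera images.
- scale: Fixed parcel scale. Origin on the table under the middle of the pan; its x axis points from the front ledge (robot side) across the pan, y to the left, z up. Right of the pan is a flat grey wing, y -341..-201, x -210..105 mm in this frame, top at z 50, carrying dial and button.
- ledge (a point): Centre of the top of the wooden front ledge: 101 mm (scale's x) by 390 mm (y), top 50 mm above the table; in the scale's frame x -210..-109 mm. The bangles start on it side by side, centres near x -158, about 92 mm apart. A 4 mm gap parts it from the pan.
- pan_mid (a point): Centre of the aluminium pan's top: 210 mm (scale's x, -105..105) by 390 mm (y). 48 mm above the table when empty; it sinks on a spring, 1.5 mm per bangle, 16 mm at most. A rim 9 mm high, 4 mm thick on its far and side edges, none towards the ledge. The half in front of the bangles (x -105..0) is empty; the jewellery box stands on the far half.
- dial (a point): Centre of the round white dial (132 mm across), face up on the scale's wing, with a flat black pointer 51 mm long. Two raised dark steel bars at its rim stand at pointer angles 2.16 and 2.56 rad; thin flat ticks every 0.5 rad from 0. The pointer must end between the bars (0.04 rad beyond is still accepted).
- pointer (a joint): Pointer angle, rad, clockwise seen from above: 0 (pan empty) points to the scale's +y (left), pi/2 to its +x. 8 rad per kg on the pan, so about 0.36 rad for one bangle; settles within about 1 s. At the start it reads 1.1 to 1.75, from the jewellery box, whose weight varies; two or three bangles are needed.
- button (a joint): Travel of the round grey spring button, m: 0 up, 0.006 right down; it springs back. About 5 N presses it fully. Counts as pressed beyond 0.004.
- button_top (a point): Centre of the top face of the round grey button (40 mm across) in its black housing on the scale's wing, near the robot-side end; it is pressed straight down.
- jewel_box: Pink plastic jewellery box, closed, 66 x 112 x 53 mm, standing on the far half of the pan; origin at the centre of its underside. Leave it where it stands.
- bangle1_mid (a point): Centre (half-way up) of a dark wooden bangle lying flat: outside diameter 80 mm, hole 60 mm, 22 mm high, about 45 g. All four are alike. Closed fingers fit down into the hole and can drag it. z is its axis.
- bangle2_mid (a point): Centre (half-way up) of a dark wooden bangle lying flat: outside diameter 80 mm, hole 60 mm, 22 mm high, about 45 g. All four are alike. Closed fingers fit down into the hole and can drag it. z is its axis.
- bangle3_mid (a point): Centre (half-way up) of a dark wooden bangle lying flat: outside diameter 80 mm, hole 60 mm, 22 mm high, about 45 g. All four are alike. Closed fingers fit down into the hole and can drag it. z is its axis.
- bangle4_mid (a point): Centre (half-way up) of a dark wooden bangle lying flat: outside diameter 80 mm, hole 60 mm, 22 mm high, about 45 g. All four are alike. Closed fingers fit down into the hole and can drag it. z is its axis.
- vase: Empty clear glass vase, 140 mm tall, 72 mm wide, beyond the dial's left. Fragile. Origin at the centre of its underside. Leave it alone.
- travel_cup: Aluminium travel cup with black screw-top lid, 145 mm tall, 76 mm wide, beyond the pan. Origin at the centre of its underside. Leave it alone.
- phone_stand: Red phone stand, 100 x 75 x 105 mm, left of the scale. Origin at the centre of its underside. Leave it alone.
- candle_jar: Candle jar, 70 mm wide, 85 mm tall, to the right of the scale. Origin at the centre of its underside. Leave it alone.
- ring_dish: White ceramic dish, 100 mm wide, 30 mm high, to the right of the scale. Origin at the centre of its underside. Leave it alone.
- lotion: Bottle, 50 mm wide, 140 mm tall, at the back. Origin at the centre of its underside. Leave it alone.
- hairbrush: Black hairbrush 200 mm long with a wooden handle, lying on the table, near the robot's left. Origin at the centre of its underside. Leave it alone.
There are look-alikes about, which are no part of the job. Of the things shaped like the jewel_box, the pink one is meant.

How it is judged:
By the outcome, as a careful person would: the job done as asked, in the order asked, and still so for the second after the job is handed in, with the robot touching nothing.
It also fails if it takes over 67 s, if anything falls off the work surface, if the arm or the gripper's body presses on something with over 40 N, if the wrist force passes 120 N, or if a joint passes its speed limit or range.

## Working session

There is one attempt and no reset: what is moved stays moved. The work goes in short steps, Python scripts to look and compute and a tool call to move; the robot and the scene stay as the last step left them, time stands still between calls to the robot, and variables do not carry over. Pictures are saved under pics/ and viewed, about 8 in all and at most 12, crops included, and the job is handed in when it is done.

Besides the shell and the picture viewer there is one more tool, called after "Emit:" as name(argument=value, ...) on one line, values as JSON. step_arm: Moves the arm, as the interface text tells. Scaled input: -1 to 1 covers 0.04 m each way for a shift and 0.08 rad each way for a turn. Its arguments: {"type":"object","properties":{"steps":{"type":"array"},"squeeze":{"type":"number"}},"required":["steps"]}

```bash
mkdir -p pics; cat > h.py <<'E'
import numpy as np, cv2
from rig import env, cams, order
def grab(n):
    im,d=cams.get_image(n); np.savez(f'/tmp/{n}.npz',im=im,d=d); return im,d
def save(im,name,crop=None,s=1):
    if crop: u0,v0,u1,v1=crop; im=im[v0:v1,u0:u1]
    im=cv2.resize(im,None,fx=s,fy=s,interpolation=cv2.INTER_CUBIC); cv2.imwrite('pics/'+name,im[...,::-1])
def world(n,u,v,z=None,d=None):
    c=cams.camera_info(n);E=np.array(c['extrinsics'])
    r=np.array([(u-c['cx'])/c['fx'],(v-c['cy'])/c['fy'],1.])
    if z is not None:
        w=E[:3,:3]@r; return E[:3,3]+w*(z-E[2,3])/w[2]
    return E[:3,:3]@(r*d[int(v),int(u)])+E[:3,3]
E
python3 - <<'E'
from h import *
for n in('top','scene'):
    im,d=grab(n); save(im,n+'0.png',s=1.25)
print(env.observe()); print(cams.camera_info('top'))
E
```

```text
{'time_s': 0.1, 'q': array([ 5.75078558e+01,  2.18373165e+01,  7.43784040e+01, -1.50731898e-03,
        8.38593323e+01, -1.23342790e+01]), 'qvel': array([ 0.05283673,  0.0017011 , -0.28590374, -0.02113133,  0.09625311,
        0.13334188]), 'joint_efforts': array([ 3.36579338e-03, -4.49221659e+01, -2.31651127e+01, -2.85464566e-04,
        3.75548945e-03, -1.29223199e-05]), 'position': array([0.18939798, 0.5161069 , 0.24978358]), 'tool_rot': array([[ 3.44604851e-01,  9.38747587e-01, -6.81604156e-04],
       [ 9.38746955e-01, -3.44605431e-01, -1.11892032e-03],
       [-1.28526824e-03, -2.54268456e-04, -9.99999142e-01]]), 'ft_force': array([ 0.66506988,  0.09788411, -0.34519525]), 'wrist_torque': array([ 0.02140622, -0.011371  ,  0.0093356 ]), 'grip_width': 0.08534618735071894}
{'fx': 397.9821978956088, 'fy': 397.9821978956088, 'cx': 319.24569629695844, 'cy': 200.48714480248688, 'extrinsics': array([[-0.00252747, -0.98596596,  0.16692736,  0.33226483],
       [-0.99998334,  0.00335838,  0.0046956 , -0.01769737],
       [-0.00519031, -0.16691271, -0.98595802,  1.16606135],
       [ 0.        ,  0.        ,  0.        ,  1.        ]])}
```

View pics/top0.png

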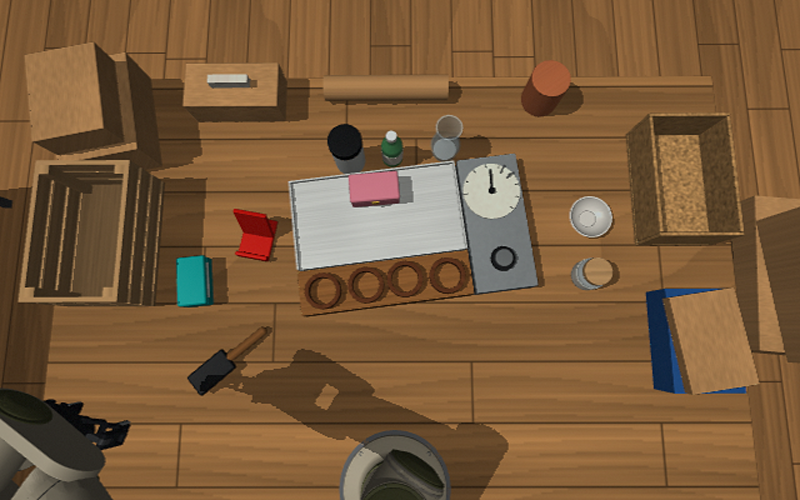

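View pics/scene0.png

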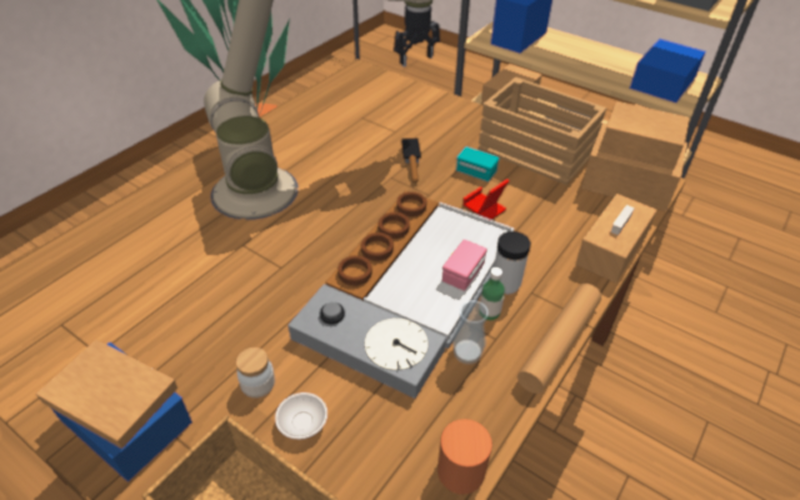

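The top view (1.25x) shows the scale centred around (400,225). The four bangles are at about (324,291), (367,284), (407,278) and (449,274), the dial at (492,190) and the button at (503,258). There are two boxes of the same shape: pink on the pan at (374,187) and teal on the table at (194,280). The pink one is meant, and it stays put. Next I'll enlarge the scale.

```bash
python3 - <<'E'
from h import *
im=np.load('/tmp/top.npz')['im']; save(im,'crop1.png',(225,110,440,260),3.7)
E
```

```text
(no output)
```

View pics/crop1.png

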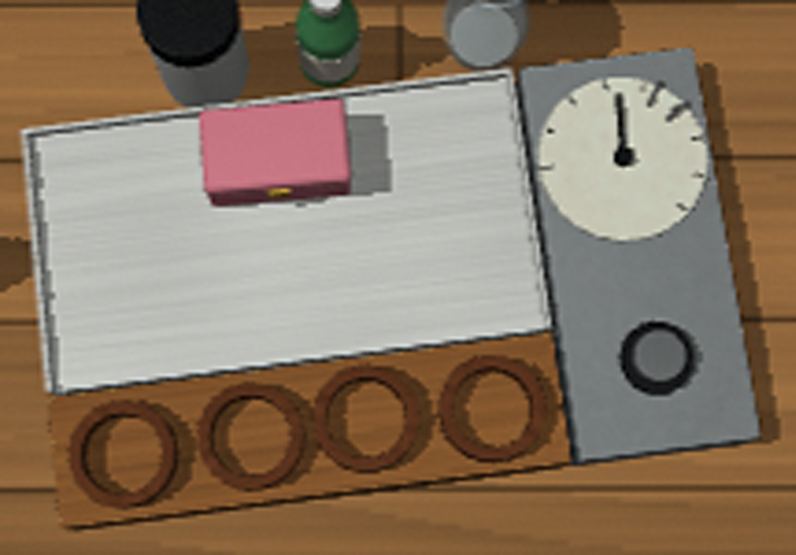

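The enlarged crop shows the pointer at about 1.6 rad, just right of the scale's +x direction. That means two bangles, giving about 2.34. Now I'll fit the scale pose.

```bash
cat >> h.py <<'E'
def crop2px(p,o=(225,110),s=3.7): return (np.array(p)+.5)/s-.5+np.array(o)
def pt(p,z): return world('top',*crop2px(p),z=z)[:2]
E
python3 - <<'E'
from h import *
P=[(521,68),(693,49),(760,437),(574,462),(68,528)]
S=np.array([(105,-201),(105,-341),(-210,-341),(-210,-201),(-210,195)])/1e3
W=np.array([pt(p,.05) for p in P])
ms,mw=S.mean(0),W.mean(0);A=S-ms;B=W-mw
th=np.arctan2((A[:,0]*B[:,1]-A[:,1]*B[:,0]).sum(),(A*B).sum())
R=np.array([[np.cos(th),-np.sin(th)],[np.sin(th),np.cos(th)]]);t=mw-R@ms
print(np.degrees(th),t,'res mm',((S@R.T+t-W)*1e3).round(1).tolist())
np.savez('pose.npz',R=R,t=t,th=th)
s=lambda p,z:((R.T@(pt(p,z)-t))*1e3).round(1)
for i,p in enumerate([(125,453),(254,435),(369,418),(494,408)]): print('b',i+1,pt(p,.072),s(p,.072))
print('button',pt((657,356),.06),s((657,356),.06)); print('pivot',s((624,157),.051),'tip',s((619,93),.051))
a=s((619,93),.051)-s((624,157),.051); print('ang',np.arctan2(a[0],a[1]))
for n,p in (('bar1',(655,94)),('bar2',(679,110)),('tick0',(546,167))):
  a=s(p,.052)-s((624,157),.052);print(n,np.arctan2(a[0],a[1]))
print('box front',s((280,205),.041))
d=np.load('/tmp/top.npz')['d']
for p in[(657,356),(600,300),(300,280),(310,440),(657,378)]:
  u,v=crop2px(p).round(); print(p,world('top',u,v,d=d))
E
```

```text
7.114578012564157 [0.60730331 0.03917861] res mm [[0.1, 1.2], [2.2, -0.9], [-1.4, -2.0], [-0.2, -4.6], [-0.7, 6.3]]
b 1 [0.4298746  0.15521778] [-161.7  137.1]
b 2 [0.44301479 0.05929975] [-160.5   40.3]
b 3 [ 0.45547929 -0.02646955] [-158.8  -46.3]
b 4 [ 0.46269435 -0.11987487] [-163.2 -139.9]
button [ 0.50344861 -0.24544092] [-138.3 -269.6]
pivot [  21.9 -271.3] tip [  74.1 -275.6]
ang 1.6529862350445295
bar1 2.1669954680923764
bar2 2.5578493711849064
tick0 -0.00486219831278819
box front [20.6  0.8]
(657, 356) [ 0.50034439 -0.24128646  0.07738231]
(600, 300) [ 0.54789244 -0.20566295  0.05063165]
(300, 280) [0.56796633 0.02573673 0.04219015]
(310, 440) [0.43996232 0.01940024 0.05090439]
(657, 378) [ 0.48452831 -0.24202748  0.07072308]
```

Emit:
step_arm(steps=[{"xyz":[0,0,0],"turn":[0,0,-1],"gripper":-1},{"xyz":[0,0,0],"turn":[0,0,-1],"gripper":-1},{"xyz":[0,0,0],"turn":[0,0,-1],"gripper":-1},{"xyz":[0,0,0],"turn":[0,0,-1],"gripper":-1},{"xyz":[0,0,0],"turn":[0,0,-1],"gripper":-1},{"xyz":[0,0,0],"turn":[0,0,-0.95],"gripper":-1},{"xyz":[0,0,0],"turn":[0,0,0],"gripper":-1},{"xyz":[0,0,0],"turn":[0,0,0],"gripper":-1}])

```text
time_s: 0.77
position: [0.1895, 0.5162, 0.2501]
tool_rot: [[-0.122, 0.993, -0.0], [0.993, 0.122, -0.0], [-0.0, -0.0, -1.0]]
ft_force: [1.0, 0.5, -0.7]
grip_width: -0.0001
```

Emit:
step_arm(steps=[{"xyz":[-0.808,0.406,0],"turn":[0,0,0],"gripper":-1},{"xyz":[-0.808,0.406,0],"turn":[0,0,0],"gripper":-1},{"xyz":[-0.808,0.406,0],"turn":[0,0,0],"gripper":-1},{"xyz":[-0.808,0.406,0],"turn":[0,0,0],"gripper":-1},{"xyz":[-0.808,0.406,0],"turn":[0,0,0],"gripper":-1},{"xyz":[-0.808,0.406,0],"turn":[0,0,0],"gripper":-1},{"xyz":[-0.808,0.406,0],"turn":[0,0,0],"gripper":-1},{"xyz":[-0.808,0.406,0],"turn":[0,0,0],"gripper":-1},{"xyz":[-0.808,0.406,0.5],"turn":[0,0,0],"gripper":-1},{"xyz":[-0.808,0.406,0.5],"turn":[0,0,0],"gripper":-1},{"xyz":[-0.808,0.406,0.5],"turn":[0,0,0],"gripper":-1},{"xyz":[-0.808,0.406,0.5],"turn":[0,0,0],"gripper":-1},{"xyz":[0,0,1],"turn":[0,0,0],"gripper":-1},{"xyz":[0,0,0],"turn":[0,0,0],"gripper":-1},{"xyz":[0,0,0],"turn":[0,0,0],"gripper":-1}])

```text
time_s: 2.02
position: [0.4301, 0.1555, 0.1298]
tool_rot: [[-0.122, 0.993, -0.004], [0.993, 0.122, -0.0], [0.0, -0.004, -1.0]]
ft_force: [-0.4, 0.4, 1.2]
grip_width: -0.0
```

Emit:
step_arm(steps=[{"xyz":[0,0,0.35],"turn":[0,0,0],"gripper":-1},{"xyz":[0,0,0.35],"turn":[0,0,0],"gripper":-1},{"xyz":[0,0,0.35],"turn":[0,0,0],"gripper":-1},{"xyz":[0,0,0.35],"turn":[0,0,0],"gripper":-1},{"xyz":[0,0,0],"turn":[0,0,0],"gripper":-1},{"xyz":[0,0,0],"turn":[0,0,0],"gripper":-1}])

```text
time_s: 2.52
position: [0.4312, 0.1565, 0.0759]
tool_rot: [[-0.125, 0.992, 0.002], [0.992, 0.125, 0.0], [-0.0, 0.002, -1.0]]
ft_force: [-1.1, -0.3, -0.5]
grip_width: -0.0001
```

```bash
python3 - <<'E'
from h import *
im,d=grab('scene'); save(im,'s1.png',(230,120,440,320),3)
E
```

```text
(no output)
```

View pics/s1.png

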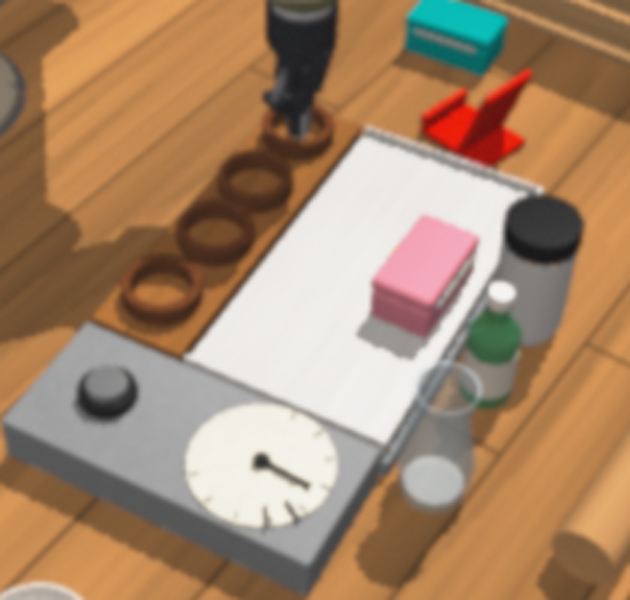

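The fingers are inside bangle 1's hole, around (298,130) in the crop. Now I'll drag it forward along tool y, which is the scale's +x.

Emit:
step_arm(steps=[{"xyz":[0,0.2,0.05],"turn":[0,0,0],"gripper":-1},{"xyz":[0,0.2,0],"turn":[0,0,0],"gripper":-1},{"xyz":[0,0.2,0],"turn":[0,0,0],"gripper":-1},{"xyz":[0,0.2,0],"turn":[0,0,0],"gripper":-1},{"xyz":[0,0.2,0],"turn":[0,0,0],"gripper":-1},{"xyz":[0,0.2,0],"turn":[0,0,0],"gripper":-1},{"xyz":[0,0.2,0],"turn":[0,0,0],"gripper":-1},{"xyz":[0,0.2,0],"turn":[0,0,0],"gripper":-1},{"xyz":[0,0.2,0],"turn":[0,0,0],"gripper":-1},{"xyz":[0,0.2,0],"turn":[0,0,0],"gripper":-1},{"xyz":[0,0.2,0.05],"turn":[0,0,0],"gripper":-1},{"xyz":[0,0.2,0.05],"turn":[0,0,0],"gripper":-1},{"xyz":[0,0.2,0],"turn":[0,0,0],"gripper":-1},{"xyz":[0,0.2,0],"turn":[0,0,0],"gripper":-1},{"xyz":[0,0.2,0],"turn":[0,0,0],"gripper":-1},{"xyz":[0,0.1,0],"turn":[0,0,0],"gripper":-1},{"xyz":[0,0,0],"turn":[0,0,0],"gripper":-1},{"xyz":[0,0,0],"turn":[0,0,0],"gripper":-1}])

```text
time_s: 4.07
position: [0.554, 0.171, 0.0682]
tool_rot: [[-0.124, 0.992, -0.0], [0.992, 0.124, -0.0], [0.0, -0.0, -1.0]]
ft_force: [-0.3, -0.1, 0.3]
grip_width: -0.0
```

```bash
python3 - <<'E'
from h import *
im,d=grab('scene'); save(im,'s2.png',(230,120,440,320),3)
R,t=[np.load('pose.npz')[k] for k in 'Rt']; p=env.observe()['position']; print(p,R.T@(p[:2]-t))
E
```

```text
[0.55374008 0.17094984 0.06825902] [-0.03683043  0.13739067]
```

View pics/s2.png

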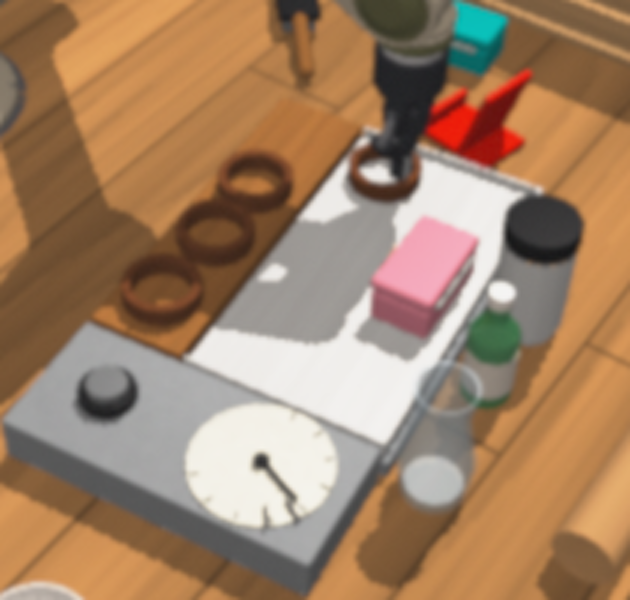

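Bangle 1 lies flat on the pan at about (384,172) and the pointer has moved towards the first bar. Now I'll release, lift, go above bangle 3 and check the dial.

Emit:
step_arm(steps=[{"xyz":[0,-0.3,0],"turn":[0,0,0],"gripper":-1},{"xyz":[0,0,-0.5],"turn":[0,0,0],"gripper":-1},{"xyz":[0,0,-0.5],"turn":[0,0,0],"gripper":-1},{"xyz":[0,0,-0.5],"turn":[0,0,0],"gripper":-1},{"xyz":[0,-0.3,0],"turn":[0,0,0],"gripper":-1},{"xyz":[-0.574,-0.306,0],"turn":[0,0,0],"gripper":-1},{"xyz":[-0.574,-0.306,0],"turn":[0,0,0],"gripper":-1},{"xyz":[-0.574,-0.306,0],"turn":[0,0,0],"gripper":-1},{"xyz":[-0.574,-0.306,0],"turn":[0,0,0],"gripper":-1},{"xyz":[-0.574,-0.306,0],"turn":[0,0,0],"gripper":-1},{"xyz":[-0.574,-0.306,0],"turn":[0,0,0],"gripper":-1},{"xyz":[-0.574,-0.306,0],"turn":[0,0,0],"gripper":-1},{"xyz":[-0.574,-0.306,0],"turn":[0,0,0],"gripper":-1},{"xyz":[0,0,0],"turn":[0,0,0],"gripper":-1},{"xyz":[0,0,0],"turn":[0,0,0],"gripper":-1}])

```text
time_s: 5.37
position: [0.4553, -0.0271, 0.1285]
tool_rot: [[-0.122, 0.993, 0.0], [0.993, 0.122, 0.0], [0.0, 0.0, -1.0]]
ft_force: [0.0, 0.4, 0.6]
grip_width: -0.0002
```

```bash
python3 - <<'E'
from h import *
im,d=grab('top'); save(im,'t2.png',(225,110,440,260),3.7)
R,t=[np.load('pose.npz')[k] for k in 'Rt']; p=env.observe()['position']; print(p,R.T@(p[:2]-t))
E
```

```text
[ 0.45560013 -0.02636946  0.12850057] [-0.15865353 -0.04625435]
```

View pics/t2.png

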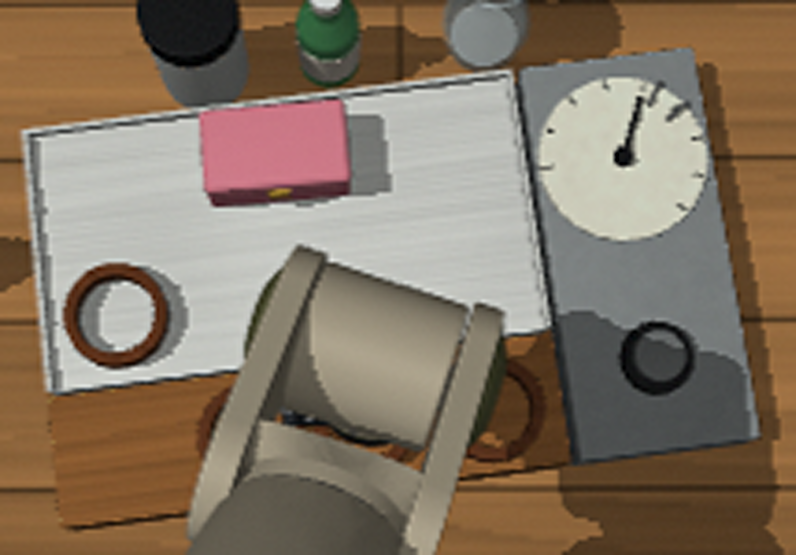

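Bangle 1 is fully on the pan at (116,315), and the pointer tip at (640,98) reads about 2.0. One more bangle should give about 2.35. Now bangle 3.

Emit:
step_arm(steps=[{"xyz":[0,0,0.34],"turn":[0,0,0],"gripper":-1},{"xyz":[0,0,0.34],"turn":[0,0,0],"gripper":-1},{"xyz":[0,0,0.34],"turn":[0,0,0],"gripper":-1},{"xyz":[0,0,0.34],"turn":[0,0,0],"gripper":-1},{"xyz":[0,0,0],"turn":[0,0,0],"gripper":-1},{"xyz":[0,0,0],"turn":[0,0,0],"gripper":-1}])

```text
time_s: 5.92
position: [0.4558, -0.0256, 0.0738]
tool_rot: [[-0.125, 0.992, -0.001], [0.992, 0.125, 0.0], [0.001, -0.001, -1.0]]
ft_force: [0.6, -0.2, 0.5]
grip_width: -0.0001
```

No contact on the way down, so I'll drag.

Emit:
step_arm(steps=[{"xyz":[0,0.2,0],"turn":[0,0,0],"gripper":-1},{"xyz":[0,0.2,0],"turn":[0,0,0],"gripper":-1},{"xyz":[0,0.2,0],"turn":[0,0,0],"gripper":-1},{"xyz":[0,0.2,0],"turn":[0,0,0],"gripper":-1},{"xyz":[0,0.2,0],"turn":[0,0,0],"gripper":-1},{"xyz":[0,0.2,0],"turn":[0,0,0],"gripper":-1},{"xyz":[0,0.2,0],"turn":[0,0,0],"gripper":-1},{"xyz":[0,0.2,0],"turn":[0,0,0],"gripper":-1},{"xyz":[0,0.2,0],"turn":[0,0,0],"gripper":-1},{"xyz":[0,0.2,0],"turn":[0,0,0],"gripper":-1},{"xyz":[0,0.2,0.07],"turn":[0,0,0],"gripper":-1},{"xyz":[0,0.2,0.07],"turn":[0,0,0],"gripper":-1},{"xyz":[0,0.2,0],"turn":[0,0,0],"gripper":-1},{"xyz":[0,0.2,0],"turn":[0,0,0],"gripper":-1},{"xyz":[0,0.2,0],"turn":[0,0,0],"gripper":-1},{"xyz":[0,0.05,0],"turn":[0,0,0],"gripper":-1},{"xyz":[0,0,0],"turn":[0,0,0],"gripper":-1},{"xyz":[0,0,0],"turn":[0,0,0],"gripper":-1}])

```text
time_s: 7.42
position: [0.5767, -0.0112, 0.0683]
tool_rot: [[-0.124, 0.992, -0.0], [0.992, 0.124, 0.0], [0.0, -0.0, -1.0]]
ft_force: [-0.2, -0.4, -0.4]
grip_width: 0.0001
```

Emit:
step_arm(steps=[{"xyz":[0,-0.3,0],"turn":[0,0,0],"gripper":-1},{"xyz":[0,0,-0.5],"turn":[0,0,0],"gripper":-1},{"xyz":[0,0,-0.5],"turn":[0,0,0],"gripper":-1},{"xyz":[0,0,-0.5],"turn":[0,0,0],"gripper":-1},{"xyz":[0,-0.3,0],"turn":[0,0,0],"gripper":-1},{"xyz":[-0.547,-0.2,0],"turn":[0,0,0],"gripper":-1},{"xyz":[-0.547,-0.2,0],"turn":[0,0,0],"gripper":-1},{"xyz":[-0.547,-0.2,0],"turn":[0,0,0],"gripper":-1},{"xyz":[-0.547,-0.2,0],"turn":[0,0,0],"gripper":-1},{"xyz":[-0.547,-0.2,0],"turn":[0,0,0],"gripper":-1},{"xyz":[-0.547,-0.2,0],"turn":[0,0,0],"gripper":-1},{"xyz":[-0.547,-0.2,0],"turn":[0,0,0],"gripper":-1},{"xyz":[-0.547,-0.2,0],"turn":[0,0,0],"gripper":-1},{"xyz":[-0.547,-0.2,0],"turn":[0,0,0],"gripper":-1},{"xyz":[-0.547,-0.2,0],"turn":[0,0,0],"gripper":-1},{"xyz":[0,0,0],"turn":[0,0,0],"gripper":-1},{"xyz":[0,0,0],"turn":[0,0,0],"gripper":-1},{"xyz":[0,0,0],"turn":[0,0,0],"gripper":-1},{"xyz":[0,0,0],"turn":[0,0,0],"gripper":-1},{"xyz":[0,0,0],"turn":[0,0,0],"gripper":-1}])

```text
time_s: 9.08
position: [0.5009, -0.2404, 0.1284]
tool_rot: [[-0.125, 0.992, -0.0], [0.992, 0.125, 0.0], [0.0, -0.0, -1.0]]
ft_force: [0.7, -0.1, -0.5]
grip_width: -0.0
```

```bash
python3 - <<'E'
from h import *
im,d=grab('top'); save(im,'t3.png',(225,110,440,260),3.7)
im,d=grab('scene'); save(im,'s3.png',(230,120,440,320),3)
E
```

```text
(no output)
```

View pics/t3.png

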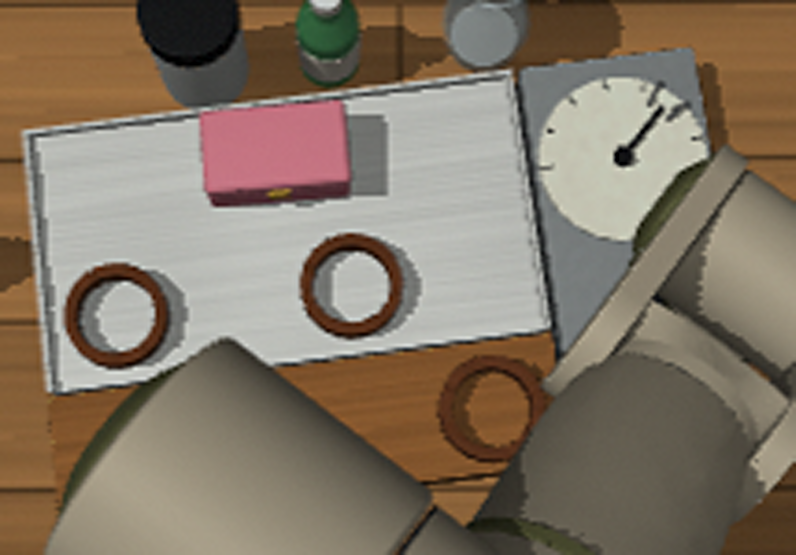

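View pics/s3.png

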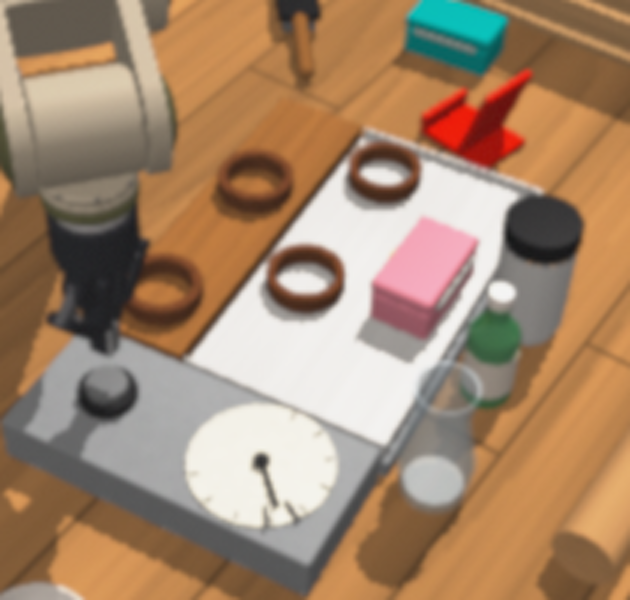

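The pointer tip at (661,107) reads about 2.37, between the bars. Two bangles are flat on the pan, two are left on the ledge, and the box hasn't moved. Now I'll press the button gradually.

Emit:
step_arm(steps=[{"xyz":[0,0,0.4],"turn":[0,0,0],"gripper":-1},{"xyz":[0,0,0.3],"turn":[0,0,0],"gripper":-1},{"xyz":[0,0,0.1],"turn":[0,0,0],"gripper":-1},{"xyz":[0,0,0.05],"turn":[0,0,0],"gripper":-1},{"xyz":[0,0,0],"turn":[0,0,0],"gripper":-1},{"xyz":[0,0,0],"turn":[0,0,0],"gripper":-1},{"xyz":[0,0,0],"turn":[0,0,0],"gripper":-1}])

```text
time_s: 9.77
position: [0.501, -0.2415, 0.095]
tool_rot: [[-0.124, 0.992, 0.001], [0.992, 0.124, -0.001], [-0.001, 0.001, -1.0]]
ft_force: [0.1, 0.4, 0.0]
grip_width: 0.0001
```

Emit:
step_arm(steps=[{"xyz":[0,0,0.05],"turn":[0,0,0],"gripper":-1},{"xyz":[0,0,0.05],"turn":[0,0,0],"gripper":-1},{"xyz":[0,0,0],"turn":[0,0,0],"gripper":-1},{"xyz":[0,0,0],"turn":[0,0,0],"gripper":-1}])

```text
time_s: 10.1
position: [0.5009, -0.2414, 0.0905]
tool_rot: [[-0.124, 0.992, 0.0], [0.992, 0.124, -0.0], [-0.0, 0.0, -1.0]]
ft_force: [0.9, -0.5, 1.4]
grip_width: 0.0002
```

Emit:
step_arm(steps=[{"xyz":[0,0,0.05],"turn":[0,0,0],"gripper":-1},{"xyz":[0,0,0.05],"turn":[0,0,0],"gripper":-1},{"xyz":[0,0,0],"turn":[0,0,0],"gripper":-1},{"xyz":[0,0,0],"turn":[0,0,0],"gripper":-1}])

```text
time_s: 10.43
position: [0.5009, -0.2414, 0.0865]
tool_rot: [[-0.124, 0.992, 0.0], [0.992, 0.124, -0.0], [-0.0, 0.0, -1.0]]
ft_force: [0.5, -0.1, 3.6]
grip_width: -0.0002
```

Emit:
step_arm(steps=[{"xyz":[0,0,0.05],"turn":[0,0,0],"gripper":-1},{"xyz":[0,0,0.025],"turn":[0,0,0],"gripper":-1},{"xyz":[0,0,0],"turn":[0,0,0],"gripper":-1},{"xyz":[0,0,0],"turn":[0,0,0],"gripper":-1}])

```text
time_s: 10.77
position: [0.5009, -0.2414, 0.0849]
tool_rot: [[-0.124, 0.992, 0.001], [0.992, 0.124, -0.001], [-0.001, 0.001, -1.0]]
ft_force: [-3.1, 2.5, 17.2]
grip_width: 0.0
```

The spring force rose from 1.4 to 3.6 N, then hit a hard stop at 17 N, so the button is right down. Now I'll lift clear.

Emit:
step_arm(steps=[{"xyz":[0,0,-0.2],"turn":[0,0,0],"gripper":-1},{"xyz":[0,0,-0.5],"turn":[0,0,0],"gripper":-1},{"xyz":[0,0,-0.8],"turn":[0,0,0],"gripper":-1},{"xyz":[0,0,-0.8],"turn":[0,0,0],"gripper":-1},{"xyz":[0,0,-0.8],"turn":[0,0,0],"gripper":-1},{"xyz":[0,-0.8,-0.5],"turn":[0,0,0],"gripper":-1},{"xyz":[0,-0.8,0],"turn":[0,0,0],"gripper":-1},{"xyz":[0,-0.8,0],"turn":[0,0,0],"gripper":-1},{"xyz":[0,-0.8,0],"turn":[0,0,0],"gripper":-1},{"xyz":[0,0,0],"turn":[0,0,0],"gripper":-1},{"xyz":[0,0,0],"turn":[0,0,0],"gripper":-1},{"xyz":[0,0,0],"turn":[0,0,0],"gripper":-1}])

```text
time_s: 11.77
position: [0.374, -0.2572, 0.2272]
tool_rot: [[-0.123, 0.992, 0.0], [0.992, 0.123, 0.0], [0.0, 0.0, -1.0]]
ft_force: [0.6, -0.2, -1.2]
grip_width: 0.0002
```

```bash
python3 - <<'E'
from h import *
im,d=grab('top'); save(im,'t4.png',(225,110,440,260),3.7)
u,v=crop2px((657,356)).round(); print(world('top',u,v,d=d))
E
```

```text
[ 0.5008167  -0.24191475  0.07432308]
```

View pics/t4.png

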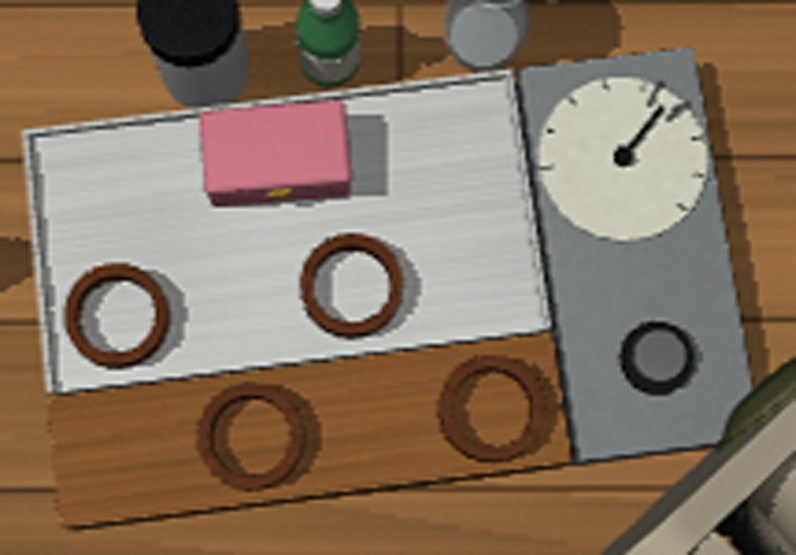

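The final picture shows two bangles flat on the pan, two flat on the ledge, the pointer between the bars and the box unmoved. I'll check the button's height with averaged depth before handing in.

```bash
python3 - <<'E'
from h import *
u,v=crop2px((657,355)).round().astype(int)
def z(d): return [round(np.median([world('top',a,b,d=d)[2] for a in range(u-3,u+4) for b in range(v-3,v+4)]),4)]
import subprocess
print('now',z(np.load('/tmp/top.npz')['d']),[z(grab('top')[1]) for _ in range(3)])
u,v=crop2px((600,300)).round().astype(int); print('wing',z(np.load('/tmp/top.npz')['d']))
E
```

```text
now [np.float64(0.0728)] [[np.float64(0.0725)], [np.float64(0.0728)], [np.float64(0.0724)]]
wing [np.float64(0.0512)]
```

```bash
python3 -c "
from h import *
print(order.close_job())"
```

```text
the job is handed in; nothing more can be done
None
```

The job is done and handed in at about 12 s, well under the 67 s limit. I slid two bangles (numbers 1 and 3, counting from the left) one at a time onto the pan. I released each one and checked the pointer before going on. Then I pressed the button and lifted clear.

- **Pointer:** it read about 1.65 rad at the start, about 2.0 after the first bangle and about 2.37 after the second. That is between the bars at 2.16 and 2.56, and it looked the same after the button press.
- **Button:** it went down against its spring to a hard stop at about 17 N, with the fingertips at about 66 mm. Afterwards its top measured about 72.5 mm, which fits 6 mm of travel and a full return. A single-pixel reading at the start gave 77 mm; I take that as depth noise, because contact first showed at about 71.5 mm.
- **Scene:** the last picture shows two bangles flat on the pan, two spares flat on the ledge and the pink box where it was. The cup, lotion bottle and vase look unmoved too. I didn't re-check the other objects after the press, but the arm kept clear of them.
- **Scale position:** my fit was off by up to 6 mm at the ledge corners. It didn't affect the drags.

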